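Hold a teaspoon level over the dish

TASK

Draw the teaspoon up out of its compartment in the white upper tier, turn it level with the hollow of its bowl facing up, and hold it still with the bowl about a hand's breadth above the middle of the small glass dish, ready to be filled. The fork, the dish, the jug, the brush and the kettle stay where they are. Finish while still holding the spoon up there in the gripper: do not put it down or let it go.

Things in the scene. Friction and masses are not known exactly. Their poses are not given: they have to be found in the camera images.
- tiers: Stack of two plastic tiers, fixed on the worktop: grey below, white above, 200 mm deep (x), 190 mm wide (y), white rim 151 mm above the worktop. Origin: middle of the footprint; -x is its front, towards the robot (turned up to 0.35 rad), z up. Along its front the white tier has three open compartments; behind them stand two lidded jars, tops 162 mm above the worktop.
- left_bay (a point): Middle of the mouth (at rim height) of the compartment at the tiers' +y end. Each compartment: 50 mm front to back, 59 mm wide, 57 mm from floor to rim, walls 3 mm. Spoon and fork stand in the two outer ones (which is which varies); the middle one holds only paper sachets, below the rim. Axes as the tiers'.
- right_bay (a point): Middle of the mouth (at rim height) of the compartment at the tiers' -y end. Axes as the tiers'.
- spoon: Steel teaspoon, 145 mm long, 32 g, shorter than the fork. x along it from handle end to bowl tip, y across, z out of the bowl's hollow: z straight up is level, hollow up. Origin under the handle, 74.4 mm from the tip. It stands loose, tip in the bay's rear floor corner, leaning 40 degrees from upright over the front wall: handle slopes up towards the robot, hollow faces up and rearward.
- spoon_grip (a point): Mid handle, 23 mm from its end, at x = -0.0476, z = 0.0015 in the spoon's frame; here the handle is 12.5 mm wide (over its last 40 mm; 6 mm at the neck) and 3 mm thick. At the start about 37 mm above the tier's rim; 70 mm of handle sticks out beyond the rim. Axes as the spoon's.
- spoon_bowl (a point): Middle of the bowl's mouth, level with the bowl's rim, 24.5 mm from the tip, at x = +0.0499, z = 0.003 in the spoon's frame. Bowl 47 mm long, 31 mm wide, belly 8 mm below its rim. Axes as the spoon's.
- spoon_tip (a point): Tip of the bowl, at x = +0.0744, z = 0.0014 in the spoon's frame.
- dish: Small round clear glass dish standing on the worktop, 110 mm across the rim, 64 mm at the foot, 35 mm high, wall 4 mm, 160 g. Origin: middle of its underside.
- fork: Steel table fork, 195 mm long, 24 mm wide at the tines, leaning in the other outer compartment just as the spoon does, tines down; its handle (14 mm wide) sticks out 120 mm beyond the rim, to about 92 mm above it. Origin under the handle at the rim, x towards the tines. To be left alone.
- jug: Clear plastic jug, round, 112 mm across the rim, 150 mm high, with a loop handle on its +y side reaching 96 mm from its axis. Origin: middle of its underside. To be left alone.
- brush: Short bottle brush lying on the worktop, 185 mm long, up to 35 mm high: round white bristle head towards its +x, yellow handle towards -x. Origin: between head and handle on the worktop. To be left alone.
- kettle: Red enamel kettle, 200 mm across, 231 mm high over its upright bail handle, spout on its -y side reaching 145 mm from its axis. Origin: middle of its underside. To be left alone.
Mind the look-alikes: they are no part of the job. Several things have the shape of the spoon; the one meant has the colours described above.

How it is judged:
By the outcome, as a careful person would: the job done as asked, in the order asked, and still so for the second after the job is handed in, while the arm keeps its last pose, push and grip.
It also fails if it takes over 38 s, if anything falls off the work surface, if the arm or the gripper's body presses on something with over 40 N, if the wrist force passes 120 N, or if a joint passes its speed limit or range.

ROBOT

A 6-joint arm with a two-finger parallel gripper is mounted at the origin on the work surface. World frame = base frame: x ahead of the robot, y to its left, z up, the work surface at z = 0. Lengths are in mm, angles in rad, forces in N, time in s.
With the tool pointing down it reaches from about 350 to 875 mm from the base axis. Payload 4.2 kg.
Tool frame: the origin (TCP) lies on the mounting face of the last link; the fingertips stand 173 mm ahead of it and the grasp point (between the pads) lies 155 mm ahead of it; z points along the fingers, y is the line along which they close (so a half turn about z gives the same grasp; the last joint's range is limited). The gripper opens to 85 mm and grips with 20 to 120 N. Pads are 22 mm wide; open, the fingers measure 114 mm over their backs; the gripper's body (76 mm by 85 mm) begins 54 mm behind the grasp point. The pads swing forward as they close: fully open they stand 13 mm farther back than shut.
Start: joints at [-1.017, 0.385, 0.008, 0, -1.194, -0.259], TCP at [181.609, -598.012, 404.712] pointing down, gripper open.
Joint ranges: [-3.14, 3.14], [-1.21, 2.06], [-1.07, 1.41], [-3.16, 2.05], [-2.99, -0.16], [-3.1, 3.1]. Speed limits (rad/s): [2.79, 2.79, 3.14, 3.14, 3.14, 3.14].

INTERFACE

Orientations are given as a unit quaternion [x, y, z, w].
In Python, from bench import arm gives the robot as it stands. The module is installed in compiled form; this text tells all that it offers.
- The arm moves only by the tool move_arm, never from a script. Its arguments are lists of equal length, an entry for each row: "fingers": the finger opening in mm, from 0 to 85.4; "travel": the shift along the tool's x, y, z in mm, a list of three; "dr": the turn, a rotation vector about the tool's x, y, z in rad, a list of three. A call has 1 to 10 rows; each row is the pose to reach, as a shift and turn from the pose commanded when the call began, along the tool's axes at that moment; what a row does not reach only later rows make up. A row lasts 1/10 s, in which the tool goes at most 50 mm and 8.59 degrees, less where a joint would pass 70% of its speed; a pose out of reach is approached as far as the arm can. A call with a gripper value outside its range is refused whole. The fingers move at their own pace and stop on an object; the grip force is fixed at half the most. Time passes only in rows, so rows that repeat a pose let the fingers close. It gives the time, the measured TCP pose, the force, the opening and the grip force at its end, in the units of the state.
- arm.read_state(): the state, without advancing time (a new reading comes with each control period).
- arm.get_image(name): name is "scene" or "top"; returns the picture (420x560x3 uint8, red, green, blue); there is no depth.
- arm.camera_model(name): a dict with "intrinsics" (3x3 intrinsics, pixels), "k1" (the pictures are not rectified: a ray, as slopes to the right and down, at radius r is drawn at 1 + k1 r^2 times it, then the intrinsics apply), "pose" (4x4, takes a point from camera to world coordinates). Camera axes: x right, y up, looking along -z (the intrinsics and any distortion apply to the point x, -y, -z); pixel columns grow to the right and rows downward; lengths in mm; the calibration is good to about 2 mm. A picture is of the moment at which its call begins. camera_model takes no time and is no camera call.
- arm.job_done(): hands the job in; it is judged then, once.
The state is a dict: "clock": time; "joints": joint angles; "joint_vel": joint speeds; "joint_efforts": joint torques, N m; "position": TCP position; "ee_rot": TCP orientation; "contact_force": force on the tool from outside, world axes, zero at the start; "wrist_torque": the same for the moment, N m; "gripper_width": finger opening in mm; "grasp_force": force on a finger pad.
Only numpy, scipy, OpenCV 4.12 (cv2) and the standard library are available. Lean on these libraries where they do the work, as an engineer would, in place of code of your own. Each camera call takes 0.05 s, during which the arm holds its last target. There are 200 camera calls.

## Working session

There is one attempt and no reset: what is moved stays moved. The work goes in short steps, Python scripts to look and compute and a tool call to move; the robot and the scene stay as the last step left them, time stands still between calls to the robot, and variables do not carry over. Pictures are saved under pics/ and viewed, at most 10 in all, crops included, and the job is handed in when it is done.

Besides the shell and the picture viewer there is one more tool, called after "Emit:" as name(argument=value, ...) on one line, values as JSON. move_arm: Moves the arm, as the interface text tells. Its arguments: {"type":"object","properties":{"fingers":{"type":"array","items":{"type":"number"}},"travel":{"type":"array","items":{"type":"array","items":{"type":"number"}}},"dr":{"type":"array","items":{"type":"array","items":{"type":"number"}}}},"required":["fingers","travel","dr"]}

```bash
mkdir -p pics; cat > h.py <<'E'
import numpy as np, cv2
from scipy.spatial.transform import Rotation as R
from bench import arm
def ray(cm,u,v):
    K=np.array(cm["intrinsics"]);P=np.array(cm["pose"]);k=cm["k1"]
    d=np.array([(u-K[0,2])/K[0,0],(v-K[1,2])/K[1,1]]);s=d.copy()
    for _ in range(30): s=d/(1+k*(s@s))
    r=P[:3,:3]@np.array([s[0],-s[1],-1]);return P[:3,3],r/np.linalg.norm(r)
def onz(cm,u,v,z):
    o,r=ray(cm,u,v);return o+r*(z-o[2])/r[2]
def tri(c1,p1,c2,p2):
    o1,r1=ray(c1,*p1);o2,r2=ray(c2,*p2)
    A=np.stack([r1,-r2],1);t=np.linalg.lstsq(A,o2-o1,rcond=None)[0]
    a=o1+t[0]*r1;b=o2+t[1]*r2;return (a+b)/2,np.linalg.norm(a-b)
def proj(cm,p):
    K=np.array(cm["intrinsics"]);P=np.array(cm["pose"]);q=P[:3,:3].T@(np.array(p)-P[:3,3])
    s=np.array([q[0],-q[1]])/-q[2];s=s*(1+cm["k1"]*(s@s));return K[:2,:2]@s+K[:2,2]
def save(img,n): cv2.imwrite("pics/"+n,cv2.cvtColor(img,cv2.COLOR_RGB2BGR))
E
python3 - <<'E'
from h import *
np.set_printoptions(precision=3,suppress=True)
for n in("scene","top"):
    im=arm.get_image(n);np.save(n+".npy",im);save(im,n+"0.png");c=arm.camera_model(n);print(n,c)
s=arm.read_state();print(s)
E
```

```text
scene {'intrinsics': array([[388.307,   0.   , 280.868],
       [  0.   , 388.307, 207.477],
       [  0.   ,   0.   ,   1.   ]]), 'k1': -0.021451832219158327, 'pose': array([[  -0.709,   -0.496,    0.502, 1122.466],
       [   0.705,   -0.499,    0.504,  567.165],
       [   0.001,    0.711,    0.703,  904.551],
       [   0.   ,    0.   ,    0.   ,    1.   ]])}
top {'intrinsics': array([[441.531,   0.   , 283.987],
       [  0.   , 441.531, 210.886],
       [  0.   ,   0.   ,   1.   ]]), 'k1': -0.10684147639615603, 'pose': array([[   0.02 ,    0.973,   -0.229,  317.362],
       [  -1.   ,    0.018,   -0.01 ,   46.899],
       [  -0.005,    0.229,    0.973, 1381.397],
       [   0.   ,    0.   ,    0.   ,    1.   ]])}
{'clock': 0.1, 'joints': array([-1.017,  0.385,  0.007, -0.   , -1.194, -0.259]), 'joint_vel': array([-0.   , -0.001,  0.003,  0.001,  0.   , -0.   ]), 'joint_efforts': array([ -0.001, -39.332,  18.893,   4.198,  -0.003,   0.   ]), 'position': array([ 181.562, -597.86 ,  403.741]), 'ee_rot': array([-0.147,  0.989,  0.001, -0.   ]), 'contact_force': array([ 0.305, -0.69 ,  0.025]), 'wrist_torque': array([ 0.017, -0.015,  0.013]), 'grasp_force': 0.0, 'gripper_width': 85.52515324172867}
```

View pics/scene0.png

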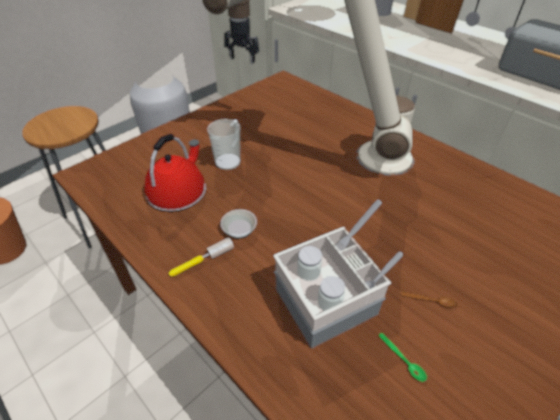

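View pics/top0.png

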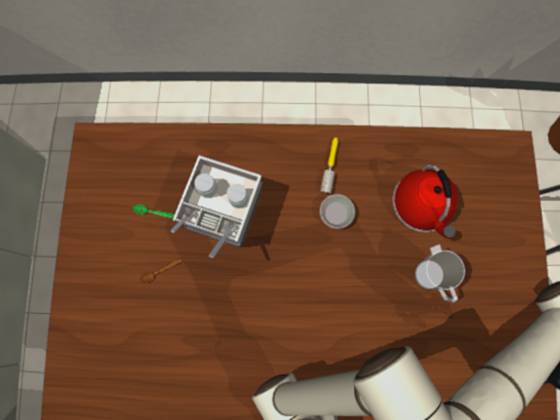

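Two steel handles stand in the white tier: one at scene (388,266) / top (180,225), the other at scene (365,220) / top (220,243). The first is the shorter one, so it fits the teaspoon, and the longer one is the fork. The green spoon at top (150,210) and the brown spoon at top (160,271) lie on the table and are look-alikes. I'll confirm this in an enlarged crop.

```bash
python3 - <<'E'
from h import *
s=np.load("scene.npy");t=np.load("top.npy")
a=cv2.resize(s[190:330,265:415],None,fx=4,fy=4,interpolation=cv2.INTER_CUBIC)[:,:]
b=cv2.resize(t[150:265,160:270],None,fx=5,fy=5,interpolation=cv2.INTER_CUBIC)
save(a,"c_scene.png");save(b,"c_top.png")
E
```

```text
(no output)
```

View pics/c_scene.png

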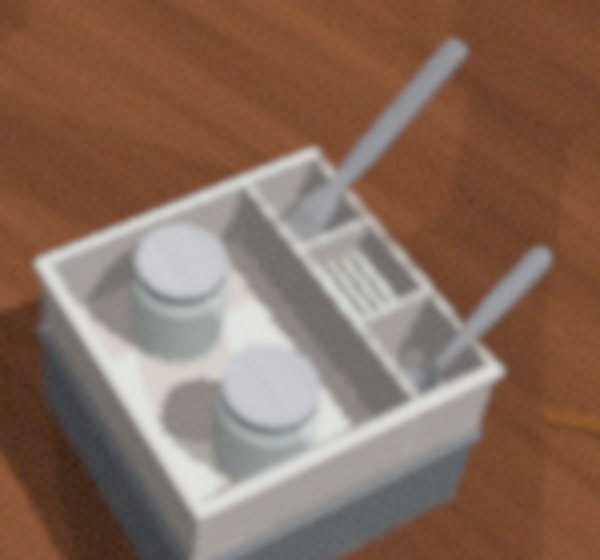

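View pics/c_top.png

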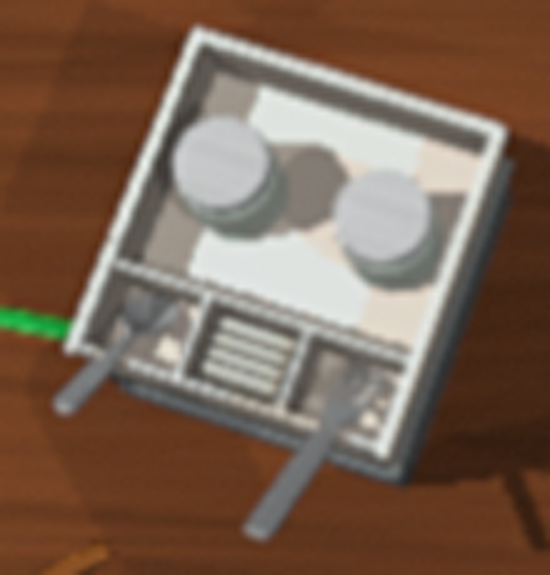

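The crops confirm it. The spoon is the shorter handle at the tiers' +y end, with its end at scene (402,252) / top (172,232). The fork is at the -y end. Next I measure the handle, the rim and the dish from both views.

```bash
cat > m.py <<'E'
from h import *
np.set_printoptions(precision=3,suppress=True)
I={n:np.load(n+".npy") for n in("scene","top")};C={n:arm.camera_model(n) for n in I}
def corners(n,pts,off,f): return [((x+.5)/f-.5+off[0],(y+.5)/f-.5+off[1]) for x,y in pts]
S=corners("scene",[(500,370),(315,150),(200,513),(38,262)],(265,190),4)
T=corners("top",[(72,350),(385,455),(195,30),(505,130)],(160,150),5)
P=[]
for nm,a,b in zip(["FL","FR","RL","RR"],S,T):
    p,e=tri(C["scene"],a,C["top"],b);P.append(p);print(nm,p,e)
P=np.array(P);ctr=P.mean(0);xa=(P[2]+P[3]-P[0]-P[1]);print("tier ctr",ctr,"yaw",np.arctan2(xa[1],xa[0]))
# handle: low-saturation pixels outside the rim
L={}
for n,poly,off,f in(("scene",[(478,300),(520,225),(575,225),(575,275),(500,345)],(265,190),4),("top",[(30,390),(60,362),(110,362),(125,372),(80,440),(30,440)],(160,150),5)):
    m=np.zeros(I[n].shape[:2],np.uint8);cv2.fillPoly(m,[np.array(corners(n,poly,off,f)).round().astype(int)],1)
    hsv=cv2.cvtColor(I[n],cv2.COLOR_RGB2HSV);mm=(m>0)&(hsv[...,1]<85)
    ys,xs=np.nonzero(mm);q=np.stack([xs,ys],1).astype(float);c=q.mean(0);d=np.linalg.svd(q-c)[2][0]
    if d[1]*(1)>0 and n=="scene": d=-d
    if n=="top" and d[1]<0:d=-d
    t=(q-c)@d;L[n]=(c,d);e=c+d*(t.max()+.4);L[n+"e"]=e;print(n,len(q),"c",c,"d",d,"end",e)
end,e=tri(C["scene"],L["scenee"],C["top"],L["tope"]);print("end",end,e)
def pl(n):
    c,d=L[n];o,r1=ray(C[n],*(c-8*d));_,r2=ray(C[n],*(c+8*d));k=np.cross(r1,r2);return o,k/np.linalg.norm(k)
(o1,n1),(o2,n2)=pl("scene"),pl("top");d=np.cross(n1,n2);d/=np.linalg.norm(d);d*=-np.sign(d[2])
p0=np.linalg.lstsq(np.array([n1,n2,d]),np.array([n1@o1,n2@o2,d@end]),rcond=None)[0]
print("axis dir to tip",d,"lean",np.degrees(np.arccos(-d[2])),"head",np.arctan2(d[1],d[0]),"end on line",p0)
print("grip",p0+23*d,"tip",p0+145*d)
for n,(x0,y0,x1,y1) in(("scene",(212,203,266,246)),("top",(312,188,364,236))):
    g=I[n][y0:y1,x0:x1];s=cv2.cvtColor(g,cv2.COLOR_RGB2HSV)[...,1]
    m=(s<100).astype(np.uint8);m=cv2.morphologyEx(m,cv2.MORPH_OPEN,np.ones((7,7)))
    k=max(cv2.findContours(m,cv2.RETR_EXTERNAL,cv2.CHAIN_APPROX_NONE)[0],key=cv2.contourArea)
    el=cv2.fitEllipse(k);c=np.array(el[0])+[x0,y0];L["d"+n]=c;print(n,"dish",c,el[1],el[2],"on z=35",onz(C[n],*c,35))
print(tri(C["scene"],L["dscene"],C["top"],L["dtop"]))
E
python3 m.py
```

```text
FL [575.613 377.012 145.202] 2.0544617136581094
FR [517.683 192.645 147.656] 2.3510672522432414
RL [770.547 316.718 149.87 ] 0.9428131449903047
RR [711.802 130.563 146.83 ] 1.8447432646004498
tier ctr [643.911 254.235 147.39 ] yaw -0.3047496877053273
scene 168 c [393.524 260.435] d [ 0.664 -0.747] end [401.775 251.154]
top 79 c [177.19  226.468] d [-0.815  0.58 ] end [170.143 231.486]
end [529.729 366.284 209.695] 1.7196450288692782
axis dir to tip [ 0.486 -0.194 -0.852] lean 31.519205647877307 head -0.37976171596725095 end on line [530.249 365.682 210.128]
grip [541.416 361.225 190.522] tip [600.652 337.581  86.521]
scene dish [235.949 225.438] (30.05853271484375, 44.86027145385742) 52.67362976074219 on z=35 [653.416 -96.849  35.   ]
top dish [337.089 211.034] (34.10795974731445, 35.419273376464844) 124.71328735351562 on z=35 [ 636.331 -106.162   35.   ]
(array([ 642.14 , -109.78 ,   15.816]), np.float64(3.7220588082347272))
```

```bash
python3 - <<'E'
from h import *
for n,(x0,x1,y0,y1) in(("top",(166,188,216,236)),):
    h=cv2.cvtColor(np.load(n+".npy"),cv2.COLOR_RGB2HSV)
    print(x0,y0);print(h[y0:y1,x0:x1,1])
s=cv2.cvtColor(np.load("scene.npy"),cv2.COLOR_RGB2HSV)[...,1]
print(s[205:242:2,214:264:2])
E
```

```text
166 216
[[139 147 151 161 173 194 208 108  25   8   4  11  32  35  33  28  31  29
   24   4   2   6]
 [163 157 136 136 137 150 136  57  13   5   5  21  33  32  32  32  29  23
   11   2   7  20]
 [178 184 174 172 167 168  78  21   7   5   3   7  18  26  29  28  21  10
    0   0  18  30]
 [180 181 183 185 187 190  73  18   9   6   3   4  11  20  20  14   2   0
    0  14  27  31]
 [181 179 177 176 183 184 105  37  33  36  15   7  16  19  14   6   4   2
   11  27  30  31]
 [178 177 177 178 178 184 167 120 119 126  94  49  23  14   9   2   4   4
   24  25  19  21]
 [177 180 179 179 181 184 181 190 193 194 163  70  14   2   2   2   2  17
   29  18   4   7]
 [176 179 180 180 175 175 179 186 191 167  87  23   2   4   4   4   3  26
   33  21   5   6]
 [173 174 178 178 178 176 180 185 167  95  20   2   6   6   4   0   7  21
   31  29  17  16]
 [179 179 177 176 175 180 186 170  97  27   2   6   6   4  15  57  53  20
   17  23  32  31]
 [177 177 179 181 177 181 167  94  27   0   4   6   8   5  69 142 139  68
    8   8   7  12]
 [177 178 181 181 184 165  91  23   2   4   8   9   0  50 135 175 175
[... 2064 characters left out ...]
 7   4   7   4   6   6   6   6   6   4
    3  18  84 153 150 152 149]
 [153 155 148 165 116  23   2   2   3   6   4   7   7   6   6   6   7   3
    3  71 143 159 160 157 160]
 [157 158 155 152 138  96  17   7   4   4   3   4   4   4   7   3   4   2
   58 145 153 150 160 166 150]
 [151 157 149 163 150 172 114  47  11   5   7   5   8   7   7   6  10  88
  149 150 151 156 152 149 149]
 [145 153 155 159 149 133  68  55  96  70  18   7   2  11  32  72 128 161
  155 158 145 150 151 154 144]
 [151 146 150 138  96  44  24  18  25 119 149 146 142 139 156 154 157 158
  159 148 155 162 153 153 154]
 [150 135  99  52  28  18  14  13   9  58 149 146 155 149 154 158 162 156
  154 154 161 158 146 158 153]]
```

```bash
cat > m2.py <<'E'
from h import *
np.set_printoptions(precision=3,suppress=True)
I={n:np.load(n+".npy") for n in("scene","top")};C={n:arm.camera_model(n) for n in I};L={}
spec={"scene":((402,251.5),(386.5,269)),"top":((172.3,231.8),(177,225.5))}
for n,(a,b) in spec.items():
    a,b=np.array(a),np.array(b);d=(a-b)/np.linalg.norm(a-b)
    w=np.clip((160-cv2.cvtColor(I[n],cv2.COLOR_RGB2HSV)[...,1].astype(float))/150,0,1)
    for _ in range(3):
        nn=np.array([-d[1],d[0]]);ln=np.linalg.norm(a-b);ts=np.arange(-1,ln-2,.5);ss=np.arange(-6,6.01,.25);cen=[]
        for t in ts:
            q=(b+t*d)[None]+ss[:,None]*nn
            v=cv2.remap(w.astype(np.float32),q[None,:,0].astype(np.float32),q[None,:,1].astype(np.float32),1)[0]
            cen.append((b+t*d)+nn*(v*ss).sum()/v.sum())
        cen=np.array(cen);c=cen.mean(0);d2=np.linalg.svd(cen-c)[2][0];d=d2*np.sign(d2@d);b=c+d*((b-c)@d)
    tt=np.arange(0,ln+8,.1);q=b+tt[:,None]*d
    v=cv2.remap(w.astype(np.float32),q[None,:,0].astype(np.float32),q[None,:,1].astype(np.float32),1)[0]
    L[n]=(c,d);L[n+"e"]=q[np.nonzero((v>.5))[0].max()];print(n,c,d,"end",L[n+"e"])
end,e=tri(C["scene"],L["scenee"],C["top"],L["tope"]);print("end",end,e)
def pl(n):
    c,d=L[n];o,r1=ray(C[n],*(c-8*d));_,r2=ray(C[n],*(c+8*d));k=np.cross(r1,r2);return o,k/np.linalg.norm(k)
(o1,n1),(o2,n2)=pl("scene"),pl("top");d=np.cross(n1,n2);d/=np.linalg.norm(d);d*=-np.sign(d[2])
p0=np.linalg.solve(np.array([n1,n2,d]),np.array([n1@o1,n2@o2,d@end]))
print("dir",d,"lean",np.degrees(np.arccos(-d[2])),"head",np.arctan2(d[1],d[0]),"end",p0,"grip",p0+23*d,"tip",p0+145*d)
# tier model check: rear edge of left bay floor
yaw=-.305;ex=np.array([np.cos(yaw),np.sin(yaw),0]);ey=np.array([-ex[1],ex[0],0]);t0=np.array([643.9,254.2,0])
lb=t0-ex*(100-3-25)+ey*(95-3-29.5);print("left bay mouth",lb,"tip expected",lb+ex*25+np.array([0,0,94]), "tip in tier", (p0+145*d-lb)@ex,(p0+145*d-lb)@ey)
th=np.linspace(0,2*np.pi,73)
for n in I:
    for ctr in((636.3,-106.2),):
        q=np.array([proj(C[n],(ctr[0]+55*np.cos(t),ctr[1]+55*np.sin(t),35)) for t in th]);print(n,"rim box",q.min(0),q.max(0))
s=cv2.cvtColor(I["top"],cv2.COLOR_RGB2HSV)[...,1];print(s[188:236:2,314:362:2])
E
python3 m2.py
```

```text
scene [392.779 261.174] [ 0.69  -0.724] end [401.89  251.622]
top [175.544 227.221] [-0.674  0.739] end [171.131 232.061]
end [528.361 365.344 206.176] 0.3875049069940163
dir [ 0.626 -0.197 -0.755] lean 40.98807382019782 head -0.30474978097661665 end [528.19  365.452 206.006] grip [542.58  360.925 188.644] tip [618.913 336.915  96.553]
left bay mouth [593.991 335.437   0.   ] tip expected [617.838 327.929  94.   ] tip in tier 23.327874511448254 8.89387133435064
scene rim box [220.283 208.371] [256.12  234.414]
top rim box [319.578 194.125] [354.583 228.274]
[[172 177 178  96  57  24  10  34  51 119 184 179 175 174 174 177 171 174
  172 176 175 178 176 171]
 [182 176 177 102  50  25  12  34  53 149 171 176 178 178 176 175 178 178
  180 178 172 178 175 174]
 [176 175 178 172 153  87  30  55  60 160 184 181 183 182 180 174 174 178
  176 175 174 175 177 176]
 [175 176 179 181 178 186 192 191 144  66  69  59  70  91 125 172 184 178
  175 173 175 172 175 173]
 [177 181 180 176 183 183 152  62  50  38  39  37  31  33  38  49 114 180
  180 177 178 178 178 179]
 [177 177 179 176 186 130  51  
[... 1188 characters left out ...]
77 177 178 165  65  41  31  25  16  16  16  16  14  16  20  23  18
   22 108 189 183 175 177]
 [179 180 179 181 180 158  65  38  32  22  21  15  17  19  22  22  19  24
  102 188 181 178 176 174]
 [177 181 174 173 181 178 175 104  49  28  26  19  22  23  16  22  43 136
  188 179 175 175 177 174]
 [178 176 176 180 180 175 179 183 155 119  84  59  49  55  80 122 188 183
  181 175 175 176 178 177]
 [176 179 176 177 181 177 174 173 175 180 182 182 181 184 180 179 179 177
  181 170 180 177 179 174]
 [182 179 175 176 176 178 178 179 179 175 179 177 177 179 179 176 177 176
  175 174 178 175 177 177]
 [178 176 179 179 177 177 172 178 176 178 178 176 178 180 175 178 175 182
  178 179 179 179 176 174]]
```

The measurements agree with the text: lean about 41°, grip point at (542.6, 360.9, 188.6), dish at (636, -106). Next I work out the approach. I will grip across the handle's width with the tool tilted 30°, so that raising the tip by 50° later leaves the tool at a comfortable pitch.

```bash
cat > g.py <<'E'
from h import *
np.set_printoptions(precision=3,suppress=True)
G=np.array([542.6,360.9,188.6]);YAW=-.305
ex=np.array([np.cos(YAW),np.sin(YAW),0]);ey=np.array([-ex[1],ex[0],0]);Z=np.array([0,0,1.])
def rot(tilt):  # tool z = down, tilted so it points back (-ex) by tilt deg; tool y=ey
    t=np.radians(tilt);z=-np.sin(t)*ex-np.cos(t)*Z;return np.stack([np.cross(ey,z),ey,z],1)
def delta(grasp,Rt,back=0):
    s=arm.read_state();R0=R.from_quat(s["ee_rot"]).as_matrix();p=np.array(s["position"])
    tcp=grasp-(155+back)*Rt[:,2]
    print("t",s["clock"],"pos",p,"j",s["joints"],"F",s["contact_force"],"w",s["gripper_width"],s["grasp_force"])
    print("target",tcp,"travel",R0.T@(tcp-p),"dr",R.from_matrix(R0.T@Rt).as_rotvec())
E
python3 -c "
from g import *
delta(G+np.array([-150,-300,100]),rot(0),80)
delta(G,rot(30),80)"
```

```text
t 0.1 pos [ 181.562 -597.86   403.741] j [-1.017  0.385  0.007 -0.    -1.194 -0.259] F [ 0.305 -0.69   0.025] w 85.52515324172867 0.0
target [392.6  60.9 523.6] travel [-393.203  569.341 -118.789] dr [ 0.002 -0.001  0.6  ]
t 0.1 pos [ 181.562 -597.86   403.741] j [-1.017  0.385  0.007 -0.    -1.194 -0.259] F [ 0.305 -0.69   0.025] w 85.52515324172867 0.0
target [654.677 325.616 392.116] travel [-720.866  746.3     13.004] dr [-0.155  0.507  0.586]
```

Emit:
move_arm(fingers=[60,60,60,60,60,60,60,60,60,60], travel=[[-390,570,-70],[-390,570,-70],[-390,570,-70],[-390,570,-70],[-390,570,-70],[-390,570,-70],[-390,570,-70],[-390,570,-70],[-390,570,-70],[-390,570,-70]], dr=[[0,0,0.6],[0,0,0.6],[0,0,0.6],[0,0,0.6],[0,0,0.6],[0,0,0.6],[0,0,0.6],[0,0,0.6],[0,0,0.6],[0,0,0.6]])

```text
clock: 1.1
position: [328.0, -130.8, 454.5]
ee_rot: [0.152, 0.988, 0.0, 0.0]
contact_force: [0.9, 0.6, -0.3]
gripper_width: 60.1
grasp_force: 0.0
```

```bash
python3 -c "
from g import *
delta(G,rot(30),80)"
```

```text
t 1.1 pos [ 328.026 -130.806  454.496] j [ 0.09  -0.147 -0.487 -0.    -1.23  -1.966] F [ 0.918  0.65  -0.308] w 60.06588121917763 0.0
target [654.677 325.616 392.116] travel [-174.178  533.515   62.74 ] dr [ 0.001  0.524 -0.   ]
```

Emit:
move_arm(fingers=[60,60,60,60,60,60,60,60,60,60], travel=[[-174,533,-10],[-174,533,-10],[-174,533,-10],[-174,533,-10],[-174,533,-10],[-174,533,-10],[-174,533,-10],[-174,533,-10],[-174,533,-10],[-174,533,-10]], dr=[[0,0,0],[0,0,0],[0,0.1,0],[0,0.2,0],[0,0.3,0],[0,0.4,0],[0,0.524,0],[0,0.524,0],[0,0.524,0],[0,0.524,0]])

```text
clock: 2.1
position: [620.3, 275.7, 462.4]
ee_rot: [0.147, 0.955, 0.039, -0.256]
contact_force: [0.8, 0.7, 1.1]
gripper_width: 60.1
grasp_force: 0.0
```

```bash
python3 -c "
from g import *
delta(G,rot(30),80)"
```

```text
t 2.1 pos [620.349 275.672 462.374] j [ 0.564  0.543  0.518 -0.413 -1.878 -2.501] F [0.817 0.66  1.094] w 60.05153310103264 0.0
target [654.677 325.616 392.116] travel [-50.52   58.021  51.868] dr [-0.001 -0.001 -0.001]
```

Emit:
move_arm(fingers=[60,60,60,60,60,60], travel=[[-25,45,10],[-40,55,35],[-50,58,52],[-50,58,52],[-50,58,52],[-50,58,52]], dr=[[0,0,0],[0,0,0],[0,0,0],[0,0,0],[0,0,0],[0,0,0]])

```text
clock: 2.7
position: [653.3, 323.6, 395.5]
ee_rot: [0.147, 0.955, 0.04, -0.255]
contact_force: [0.0, 0.4, 0.3]
gripper_width: 60.3
grasp_force: 0.0
```

```bash
python3 - <<'E'
from g import *
delta(G,rot(30),0)
a=arm.get_image("scene");np.save("s1.npy",a);b=arm.get_image("top")
s=cv2.resize(a[130:330,290:440],(450,600),interpolation=cv2.INTER_CUBIC)
t=cv2.resize(b[140:260,130:200],(350,600),interpolation=cv2.INTER_CUBIC)
save(np.hstack([s,t]),"pre.png")
E
```

```text
t 2.7 pos [653.261 323.632 395.485] j [ 0.594  0.661  0.568 -0.413 -1.799 -2.499] F [0.03  0.402 0.266] w 60.29749041208914 0.0
target [616.523 337.627 322.834] travel [-2.161  2.135 82.55 ] dr [0.002 0.002 0.001]
```

View pics/pre.png

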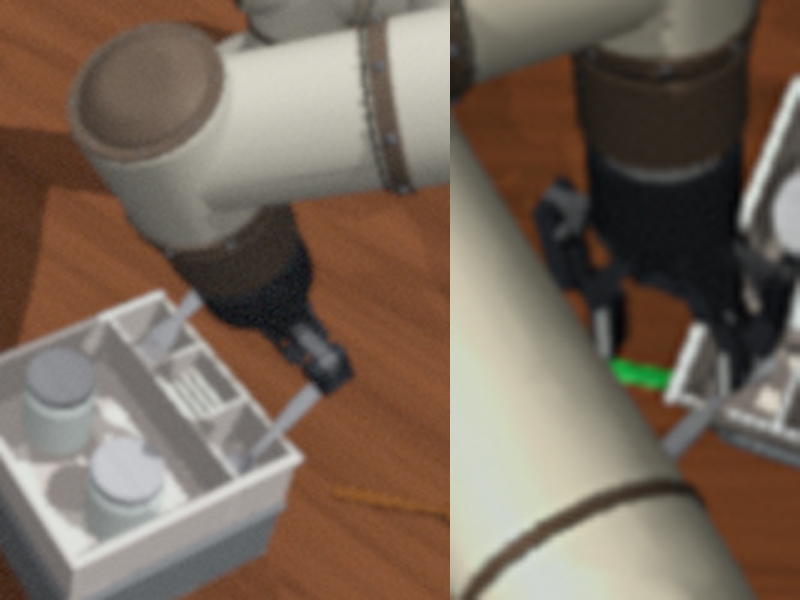

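The fingers straddle the line of the handle in the scene crop (handle end at crop (315,395)) and they clear the fork and the jars. I'll descend along the tool axis and check before closing.

Emit:
move_arm(fingers=[60,60,60,60,60,60,60,60], travel=[[-1,1,20],[-2,2,40],[-2,2,60],[-2,2,72],[-2,2,82],[-2,2,82],[-2,2,82],[-2,2,82]], dr=[[0,0,0],[0,0,0],[0,0,0],[0,0,0],[0,0,0],[0,0,0],[0,0,0],[0,0,0]])

```text
clock: 3.6
position: [616.8, 337.8, 322.2]
ee_rot: [0.147, 0.955, 0.04, -0.255]
contact_force: [0.3, 0.0, 0.6]
gripper_width: 59.9
grasp_force: 0.0
```

```bash
python3 - <<'E'
from g import *
delta(G,rot(30),0)
a=arm.get_image("scene");b=arm.get_image("top")
s=cv2.resize(a[210:290,340:430],(540,480),interpolation=cv2.INTER_CUBIC)
t=cv2.resize(b[180:260,150:190],(240,480),interpolation=cv2.INTER_CUBIC)
save(np.hstack([s,t]),"at.png")
E
```

```text
t 3.6 pos [616.776 337.776 322.195] j [ 0.638  0.657  0.379 -0.417 -1.614 -2.463] F [0.26  0.042 0.6  ] w 59.888797293750514 0.0
target [616.523 337.627 322.834] travel [ 0.489 -0.217 -0.456] dr [0.001 0.001 0.   ]
```

View pics/at.png

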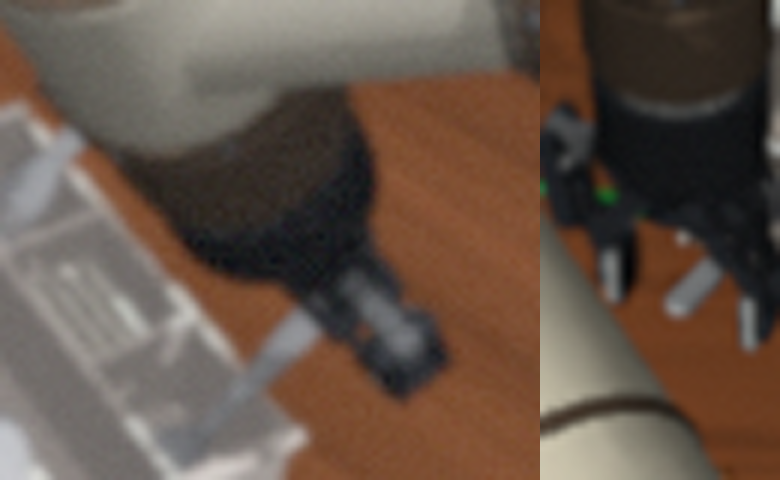

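The handle end at crop (680,300) sits midway between the pads at (612,275) and (750,325), so I close.

Emit:
move_arm(fingers=[35,20,15,10,5,0,0,0,0,0], travel=[[0,0,0],[0,0,0],[0,0,0],[0,0,0],[0,0,0],[0,0,0],[0,0,0],[0,0,0],[0,0,0],[0,0,0]], dr=[[0,0,0],[0,0,0],[0,0,0],[0,0,0],[0,0,0],[0,0,0],[0,0,0],[0,0,0],[0,0,0],[0,0,0]])

```text
clock: 4.7
position: [616.3, 337.9, 321.2]
ee_rot: [0.147, 0.955, 0.039, -0.256]
contact_force: [0.4, 0.5, -0.1]
gripper_width: 10.6
grasp_force: 58.3
```

```bash
python3 - <<'E'
from g import *
delta(G+110*Z-20*ex,rot(30),0)
R0=R.from_quat(arm.read_state()["ee_rot"]).as_matrix()
print(R0.T@(20*Z-4*ex),R0.T@(60*Z-14*ex),R0.T@(110*Z-20*ex))
E
```

```text
t 4.7 pos [616.3   337.875 321.16 ] j [ 0.638  0.658  0.378 -0.417 -1.614 -2.463] F [ 0.407  0.456 -0.051] w 10.616539398088069 58.33131551742554
target [597.446 343.633 432.834] travel [ 72.935  -0.162 -86.834] dr [ 0. -0. -0.]
[ 13.469   0.001 -15.316] [ 42.138   0.003 -44.949] [ 72.346   0.007 -85.241]
```

Emit:
move_arm(fingers=[0,0,0,0,0,0,0,0,0,0], travel=[[7,0,-8],[13,0,-15],[20,0,-23],[28,0,-31],[35,0,-38],[42,0,-45],[52,0,-58],[62,0,-72],[72,0,-85],[72,0,-85]], dr=[[0,0,0],[0,0,0],[0,0,0],[0,0,0],[0,0,0],[0,0,0],[0,0,0],[0,0,0],[0,0,0],[0,0,0]])

```text
clock: 5.7
position: [597.3, 343.8, 434.8]
ee_rot: [0.146, 0.955, 0.041, -0.254]
contact_force: [-0.7, -0.1, -0.2]
gripper_width: 10.5
grasp_force: 58.4
```

```bash
python3 - <<'E'
from g import *
delta(G+110*Z-20*ex,rot(30),0)
D=np.array([636.3,-106.2,0])
gf=D-97.5*ex+122*Z
delta(gf+90*Z,rot(-20),0); delta(gf,rot(-20),0)
a=arm.get_image("scene");np.save("s2.npy",a);b=arm.get_image("top")
s=cv2.resize(a[190:290,310:430],(540,450),interpolation=cv2.INTER_CUBIC)
t=cv2.resize(b[170:260,140:190],(250,450),interpolation=cv2.INTER_CUBIC)
save(np.hstack([s,t]),"lift.png")
E
```

```text
t 5.7 pos [597.271 343.826 434.811] j [ 0.659  0.562  0.494 -0.434 -1.793 -2.568] F [-0.69  -0.05  -0.194] w 10.47624309699393 58.39089274406433
target [597.446 343.633 432.834] travel [-1.177 -0.141  1.604] dr [0.004 0.004 0.003]
t 5.7 pos [597.271 343.826 434.811] j [ 0.659  0.562  0.494 -0.434 -1.793 -2.568] F [-0.69  -0.05  -0.194] w 10.47624309699393 58.39089274406433
target [492.734 -61.002 357.652] travel [ -56.174 -417.916   54.386] dr [ 0.005 -0.869  0.001]
t 5.7 pos [597.271 343.826 434.811] j [ 0.659  0.562  0.494 -0.434 -1.793 -2.568] F [-0.69  -0.05  -0.194] w 10.47624309699393 58.39089274406433
target [492.734 -61.002 267.652] travel [-100.864 -418.359  132.505] dr [ 0.005 -0.869  0.001]
```

View pics/lift.png

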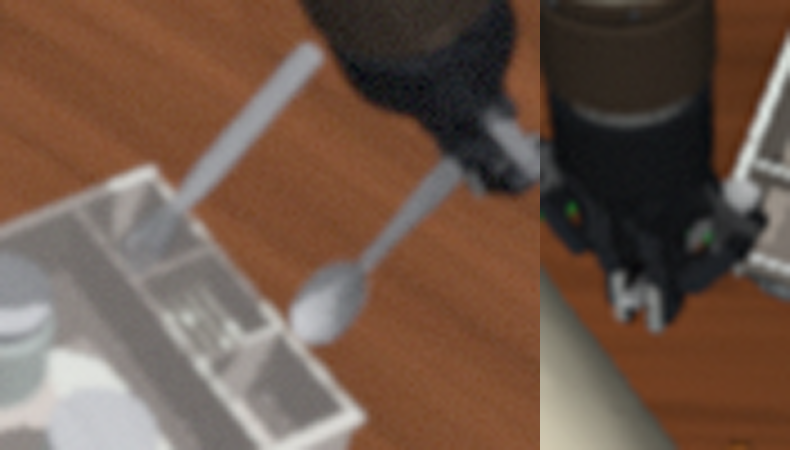

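The spoon hangs in the gripper with its bowl, at crop (328,305), clear above the bay, and the fork is in place. I level it here, above fork height, before traversing.

```bash
python3 - <<'E'
from g import *
s=arm.read_state();R0=R.from_quat(s["ee_rot"]).as_matrix();p=np.array(s["position"])
delta(p+155*R0[:,2]-20*ex+10*Z,rot(-20),0)
for k in range(1,9):
    f=min(k/7,1);Rt=rot(30-50*f);q=p+155*R0[:,2]+f*(-20*ex+10*Z)-155*Rt[:,2];print(k,R0.T@(q-p),-.87*f)
E
```

```text
t 5.8 pos [597.223 343.812 431.148] j [ 0.659  0.565  0.49  -0.435 -1.791 -2.567] F [ 0.131 -0.21  -1.032] w 10.438862200280607 58.390138149261475
target [453.67  389.146 452.583] travel [141.077   0.119  56.736] dr [ 0.001 -0.873 -0.   ]
1 [22.493  0.138  1.399] -0.12428571428571428
2 [44.655  0.14   5.185] -0.24857142857142855
3 [66.223  0.14  11.302] -0.37285714285714283
4 [86.911  0.137 19.659] -0.4971428571428571
5 [106.449   0.133  30.128] -0.6214285714285714
6 [124.582   0.127  42.551] -0.7457142857142857
7 [141.077   0.119  56.736] -0.87
8 [141.077   0.119  56.736] -0.87
```

Emit:
move_arm(fingers=[0,0,0,0,0,0,0,0,0], travel=[[22,0,1],[45,0,5],[66,0,11],[87,0,20],[106,0,30],[125,0,43],[141,0,57],[141,0,57],[141,0,57]], dr=[[0,-0.124,0],[0,-0.249,0],[0,-0.373,0],[0,-0.497,0],[0,-0.621,0],[0,-0.746,0],[0,-0.87,0],[0,-0.87,0],[0,-0.87,0]])

```text
clock: 6.7
position: [453.4, 389.1, 451.0]
ee_rot: [0.15, 0.974, -0.027, 0.169]
contact_force: [0.3, 0.1, -0.7]
gripper_width: 10.7
grasp_force: 58.4
```

```bash
python3 - <<'E'
from g import *
D=np.array([636.3,-106.2,0])
gf=D-97.5*ex+122*Z
delta(gf+150*Z,rot(-20),0); delta(gf,rot(-20),0)
E
```

```text
t 6.7 pos [453.351 389.078 451.016] j [ 1.031  0.275 -0.192  0.387 -1.056 -3.091] F [ 0.292  0.125 -0.747] w 10.65791648434268 58.43782603740692
target [492.734 -61.002 417.652] travel [-151.441 -417.295   90.37 ] dr [-0.002 -0.005 -0.   ]
t 6.7 pos [453.351 389.078 451.016] j [ 1.031  0.275 -0.192  0.387 -1.056 -3.091] F [ 0.292  0.125 -0.747] w 10.65791648434268 58.43782603740692
target [492.734 -61.002 267.652] travel [-100.86  -417.063  231.584] dr [-0.002 -0.005 -0.   ]
```

Emit:
move_arm(fingers=[0,0,0,0,0,0,0,0,0,0], travel=[[-10,-30,5],[-25,-75,10],[-42,-120,20],[-60,-170,30],[-78,-220,42],[-97,-270,55],[-115,-320,68],[-130,-365,80],[-144,-400,87],[-151,-417,90]], dr=[[0,0,0],[0,0,0],[0,0,0],[0,0,0],[0,0,0],[0,0,0],[0,0,0],[0,0,0],[0,0,0],[0,0,0]])

```text
clock: 7.7
position: [493.8, -64.3, 418.9]
ee_rot: [0.153, 0.973, -0.026, 0.17]
contact_force: [0.5, 0.6, 0.3]
gripper_width: 10.8
grasp_force: 58.5
```

```bash
python3 - <<'E'
from g import *
D=np.array([636.3,-106.2,0])
gf=D-97.5*ex+122*Z
delta(gf,rot(-20),0)
E
```

```text
t 7.7 pos [493.762 -64.334 418.861] j [ 0.231  0.088 -0.469  0.263 -0.731 -2.286] F [0.54  0.622 0.332] w 10.761510801326969 58.51986765861511
target [492.734 -61.002 267.652] travel [ 53.158   2.524 141.577] dr [-0.    -0.003 -0.008]
```

Emit:
move_arm(fingers=[0,0,0,0,0,0,0,0,0], travel=[[5,0,14],[15,1,40],[25,1,66],[35,2,94],[44,2,118],[50,2,134],[53,2,141],[53,2,141],[53,2,141]], dr=[[0,0,0],[0,0,0],[0,0,0],[0,0,0],[0,0,0],[0,0,0],[0,0,0],[0,0,0],[0,0,0]])

```text
clock: 8.6
position: [493.0, -58.8, 268.5]
ee_rot: [0.151, 0.973, -0.026, 0.171]
contact_force: [1.0, -0.3, -0.3]
gripper_width: 10.4
grasp_force: 58.5
```

```bash
python3 - <<'E'
from g import *
D=np.array([636.3,-106.2,0])
gf=D-97.5*ex+122*Z
delta(gf,rot(-20),0)
a=arm.get_image("scene");b=arm.get_image("top");np.save("s3.npy",a);np.save("t3.npy",b)
print(proj(arm.camera_model("scene"),gf+97.5*ex),proj(arm.camera_model("top"),gf+97.5*ex))
s=cv2.resize(a[150:270,190:310],(400,400),interpolation=cv2.INTER_CUBIC)
t=cv2.resize(b[150:270,280:400],(400,400),interpolation=cv2.INTER_CUBIC)
save(np.hstack([s,t]),"fin.png")
E
```

```text
t 8.6 pos [492.99  -58.831 268.473] j [ 0.17   0.261 -0.811  0.703 -0.243 -2.713] F [ 0.999 -0.3   -0.251] w 10.355029649182264 58.54206204414368
target [492.734 -61.002 267.652] travel [-0.11  -2.147  0.91 ] dr [-0.    -0.002 -0.003]
[235.971 200.506] [340.399 204.29 ]
```

View pics/fin.png

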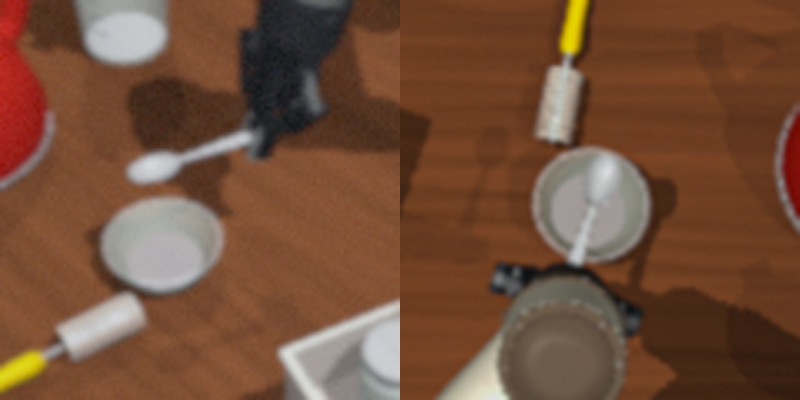

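The bowl is over the dish at scene (236.5,200) / top (341,203.5), where I predicted it, and the hollow faces up. I'll check its position and level by triangulating the bowl and the neck.

```bash
python3 - <<'E'
from g import *
I={"scene":np.load("s3.npy"),"top":np.load("t3.npy")};C={n:arm.camera_model(n) for n in I};L={}
spec={"scene":((263,192),(228,203)),"top":((333,226),(342,197))}
for n,(a,b) in spec.items():
    a,b=np.array(a,float),np.array(b,float);d=(b-a)/np.linalg.norm(b-a);nn=np.array([-d[1],d[0]])
    hsv=cv2.cvtColor(I[n],cv2.COLOR_RGB2HSV).astype(float);m=np.zeros(hsv.shape[:2],np.uint8)
    if n=="scene": w=((hsv[...,1]<90)&(hsv[...,2]>90))
    else: w=((hsv[...,1]<40)&(hsv[...,2]>168))
    cv2.line(m,tuple(a.astype(int)),tuple(b.astype(int)),1,13 if n=="scene" else 11)
    k,lab=cv2.connectedComponents((w&(m>0)).astype(np.uint8));j=1+np.argmax(np.bincount(lab.ravel())[1:])
    ys,xs=np.nonzero(lab==j);q=np.stack([xs,ys],1).astype(float);c=q.mean(0);d2=np.linalg.svd(q-c)[2][0];d2*=np.sign(d2@d)
    t=(q-c)@d2;print(n,len(q),c,d2,"near",c+d2*t.min(),"tip",c+d2*t.max());L[n]=(c,d2,c+d2*t.max())
tip,e=tri(C["scene"],L["scene"][2],C["top"],L["top"][2]);print("tip",tip,e)
N=[]
for n in I:
    c,d,_=L[n];o,r1=ray(C[n],*(c-8*d));_,r2=ray(C[n],*(c+8*d));k=np.cross(r1,r2);N.append(k/np.linalg.norm(k))
d=np.cross(*N);d/=np.linalg.norm(d);d*=np.sign(d[0]);print("dir",d,"elev",np.degrees(np.arcsin(d[2])),"head",np.arctan2(d[1],d[0]),"bowl",tip-24.5*d)
print("bowl expected, dish",np.array(arm.read_state()["position"])+155*R.from_quat(arm.read_state()["ee_rot"]).as_matrix()[:,2]+97.5*ex)
E
```

```text
scene 291 [246.072 196.66 ] [-0.958  0.285] near [267.117 190.393] tip [227.738 202.119]
top 84 [340.595 202.631] [ 0.253 -0.968] near [338.871 209.228] tip [342.307 196.08 ]
tip [ 660.566 -112.104  127.584] 1.8328009481441072
dir [ 0.963 -0.247  0.106] elev 6.087475507826695 head -0.2511506137956545 bowl [ 636.968 -106.05   124.986]
bowl expected, dish [ 636.353 -103.333  123.269]
```

```bash
python3 - <<'E'
from g import *
I={"scene":np.load("s3.npy"),"top":np.load("t3.npy")};C={n:arm.camera_model(n) for n in I}
hsv=cv2.cvtColor(I["top"],cv2.COLOR_RGB2HSV).astype(int)
pts=[]
for r in range(197,227):
    v=I["top"][r,328:350].astype(float).mean(1);x=np.arange(328,350);base=np.median(v);w=np.clip(v-base-12,0,None)
    w[abs(x-(341-(r-203)*.33))>5]=0
    if w.sum()>20: pts.append(((w*x).sum()/w.sum(),r))
pts=np.array(pts);print(pts.T)
vx=cv2.fitLine(pts.astype(np.float32),cv2.DIST_HUBER,0,.01,.01).ravel();print(vx)
c,d=vx[2:],vx[:2]
def pl(n,c,d):
    _,r1=ray(C[n],*(c-10*d));_,r2=ray(C[n],*(c+10*d));return np.cross(r1,r2)
k=np.cross(pl("scene",np.array([246.07,196.66]),np.array([-.958,.285])),pl("top",c,d));k/=np.linalg.norm(k);k*=np.sign(k[0])
print(k,"elev",np.degrees(np.arcsin(k[2])),"head",np.arctan2(k[1],k[0]))
E
```

```text
[[341.541 341.424 341.416 341.278 341.159 341.042 340.759 340.554 340.19
  339.866 339.496 339.207 338.909 337.165 336.957 336.492 335.671 335.432
  335.33  335.053 334.474 334.299 334.23  334.388 333.396 332.974 332.626]
 [197.    198.    199.    200.    201.    202.    203.    204.    205.
  206.    207.    208.    209.    213.    214.    215.    216.    217.
  218.    219.    220.    221.    222.    223.    224.    225.    226.   ]]
[  0.321  -0.947 338.647 208.6  ]
[ 0.947 -0.318  0.037] elev 2.1078233287924637 head -0.32357124526925196
```

The spoon is level to about 2°, with its bowl at (637, -106, 125), roughly 90 mm above the dish rim and centred. I settle briefly, then hand in.

Emit:
move_arm(fingers=[0,0,0,0,0,0], travel=[[0,0,0],[0,0,0],[0,0,0],[0,0,0],[0,0,0],[0,0,0]], dr=[[0,0,0],[0,0,0],[0,0,0],[0,0,0],[0,0,0],[0,0,0]])

```text
clock: 9.3
position: [491.7, -57.9, 267.9]
ee_rot: [0.15, 0.974, -0.026, 0.17]
contact_force: [0.2, -1.0, -0.4]
gripper_width: 10.8
grasp_force: 58.5
```

```bash
python3 - <<'E'
from g import *
s=arm.read_state();print(s["clock"],s["position"],s["gripper_width"],s["grasp_force"],s["joint_vel"])
print(arm.job_done())
E
```

```text
9.3 [491.674 -57.938 267.897] 10.819862346288167 58.539336919784546 [-0.001  0.001 -0.001 -0.001 -0.     0.002]
the job is handed in; nothing more can be done
None
```

I handed the job in at 9.3 s with the gripper still holding the teaspoon hollow up, level to about 2°, and its bowl centred about 90 mm above the dish rim; no verdict came back.

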